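# Unhitch the toy trailer

## Task

The toy trailer has to come off its tractor: first take the screw tube out of the trailer and stand it, fully home, in the one empty hole of the bench rack. Then pull the hitch latch sideways against its spring while the tongue is still down, lift the tongue until its coupler is about 5 cm above where it sat on the ball, and finish while still holding it there. Leave the other tubes and the loose things on the bench where they are.

Things in the scene. Friction and masses are not known exactly. Their poses are not given: they have to be found in the camera images.
- tractor: Blue toy tractor standing still on its chocked wheels with a ball mount behind; fixed, 340 mm long and 155 mm wide, tallest parts (exhaust pipe) 160 mm, fenders 130 mm; its wheels begin 70 mm in +y from the ball. Origin on the bench right under the hitch ball, z up; its +y points from the ball to the tractor, -y to the trailer behind it, so the tractor's x axis is the sideways direction of the hitch
- ball (a point): Centre of the steel hitch ball, 26 mm diameter, 53 mm above the bench, fixed
- coupler (a point): Point of the trailer's coupler that lies on the ball's centre while hitched; rises with the tongue. Coupler 50 mm wide, its top is 21 mm above this point; the latch fork beneath reaches 14 mm below it
- axle (a point): Middle of the trailer's axle, 35 mm above the bench, 220 mm in the tractor's -y from the ball: the fixed hinge line, along the tractor's x axis, about which the trailer tips
- trailer (a joint): Tip angle of the trailer about its axle, rad: 0 hitched with the tongue down, grows as the tongue is lifted (0.23 raises the coupler by 50 mm), stop at 0.6. Let go, the tongue drops back (at most held up at 0.13 by the shut latch lying on the ball); it takes about 2 to 4 N at the latch to carry it. Locked at 0 by the latch
- latch (a joint): Slide of the hitch latch, m: 0 locked, grows as the latch is pulled sideways in the tractor's -x (toward the robot); stop at 0.020. The fork is clear of the ball beyond about 0.014. The spring pushes back with 3 N at 0 and 7 N at 0.020 and shuts the latch when it is let go
- latch_grip (a point): Middle of the latch's upright dark steel tab on the tongue, 30 mm behind the ball: 12 mm thick along the tractor's x (pinch it across this, and pull and lift with it), 20 mm wide along y with a 26 mm wide cap, standing from 26 mm below this point to 24 mm above it; this point is 105 mm above the bench when hitched. It slides with the latch and tips with the tongue; its axes are the tractor's while the tongue is down
- tube: Capped clear screw tube with grey cap, 24 mm diameter, 100 mm tall, 60 g, standing in the wooden block in the trailer (the hole is 28 mm deep, its mouth 96 mm above the bench; nothing else beside the tube rises higher than that on the trailer). Origin at the centre of its underside, z along it up
- rack: Fixed wooden bench rack 50 x 180 x 48 mm with a row of three holes along its y axis, at y = -55, 0 and 55 mm, each 26 mm in diameter and 36 mm deep. Origin at the centre of its underside, z up
- empty_hole: Cork disc in the bottom of the rack's only empty hole; origin on the hole's axis, 12 mm above the bench; the cork is 2 mm thick, so a seated tube's underside is 14 mm above the bench and its top 114 mm
- spare_a: Another tube, same as the first, in one of the rack's holes (underside 12 mm above the bench), stays there
- spare_b: Another tube, same as the first, in one of the rack's holes, stays there
- toy_wheel: Loose black toy wheel lying flat, 60 mm diameter, 23 mm high; bystander
- jar: Jar with white cap, 60 mm diameter, 85 mm high; bystander
- screwdriver: Screwdriver 180 mm long lying behind the trailer; bystander
- bale: Yellow toy straw bale 50 x 90 x 45 mm; bystander
- toy_crate: Small open wooden toy crate 80 x 100 x 50 mm; bystander

How it is judged:
On the way, in this order (a step that is already met when the one before it is completed fails the run):
1. the screw tube stands fully home in the rack's empty hole, let go, the tongue still down (horizontal distance between tube and empty_hole below 0.005 m and height (world z) of tube below 0.018 m and angle between tube's own z axis and vertical below 0.12 rad and contact force between the fingers and tube below 0.05 N and value of joint trailer below 0.03 rad), for 0.2 s.
2. the latch is pulled sideways off the ball while the tongue is still down (value of joint latch above 0.012 m and value of joint trailer below 0.04 rad), for 0.1 s.
At the end, for the whole second after the job is handed in: The fingers still hold the trailer (over 1 N), at rest, tipped over 0.15 rad (coupler more than 33 mm above its seat on the ball); the screw tube stands upright in the formerly empty rack hole, within 5 mm of its axis and 4 mm of fully down (value of joint trailer above 0.15 rad and velocity of joint trailer between -0.05 and 0.05 rad/s and contact force between the fingers and trailer above 1 N and horizontal distance between tube and empty_hole below 0.005 m and height (world z) of tube below 0.018 m and angle between tube's own z axis and vertical below 0.12 rad); the arm keeps its last pose, push and grip.
It fails at once if another tube is pulled out or knocked (distance of any of spare_a, spare_b from where it was at the start of the episode above 0.015 m).
It fails at once if a loose bystander is pushed away by more than 3 cm (distance of any of toy_wheel, jar, screwdriver, bale, toy_crate from where it was at the start of the episode above 0.03 m).
It also fails if it takes over 48 s, if anything falls off the work surface, if the arm or the gripper's body presses on something with over 40 N, if the wrist force passes 120 N, or if a joint passes its speed limit or range.

## Robot

A 7-joint arm with a two-finger parallel gripper is mounted at the origin on the work surface. World frame = base frame: x ahead of the robot, y to its left, z up, the work surface at z = 0. Lengths are in m, angles in rad, forces in N, time in s.
With the tool pointing down it reaches from about 0.35 to 0.9 m from the base axis. Payload 19.9 kg.
Tool frame: the origin (TCP) lies midway between the tips of the shut fingers; the grasp point (between the pads) lies 19 mm behind it (grip_depth is the distance from the TCP to the grasp point, in m); z points along the fingers, y is the line along which they close (so a half turn about z gives the same grasp; the last joint's range is limited). The gripper opens to 85 mm and grips with 20 to 120 N. Pads are 22 mm wide; open, the fingers measure 114 mm over their backs; the gripper's body (76 mm by 85 mm) begins 54 mm behind the grasp point. The pads swing forward as they close: fully open they stand 13 mm farther back than shut.
Start: joints at [-1.196, 0.417, -0.01, 1.614, 0.005, 1.111, -0.053], TCP at [0.253, 0.571, 0.231] pointing down, gripper open.
Joint ranges: [-2.81, 2.81], [-0.39, 2.02], [-1.27, 1.25], [0.06, 2.57], [-1.19, 4.33], [0.19, 2], [-2.82, 2.82]. Speed limits (rad/s): [1.89, 1.89, 2.39, 2.39, 3.01, 3.01, 3.01].

## Interface

Orientations are given as [roll, pitch, yaw] about the fixed x, y, z axes, in that order (R = Rz(yaw) Ry(pitch) Rx(roll)).
In Python, from bench import * gives the robot as it stands.
- The arm moves only by the tool apply_moves, never from a script. Its argument "plan" is a list of rows, each an object with "travel": the shift along the tool's x, y, z in units of 60 mm (1.0 is 60 mm), a list of three; "delta_rot": the turn, a rotation vector about the tool's x, y, z in units of 0.1 rad (1.0 is 0.1 rad), a list of three; "jaw": the opening, from 0 (shut) to 1 (fully open). A call has 1 to 8 rows; each row shifts and turns the commanded pose from where the row before left it, along the tool's axes as they then stand; what a row does not reach is not made up. A row lasts 1/8 s, in which the tool goes at most 62.5 mm and 10.7 degrees, less where a joint would pass 70% of its speed; a pose out of reach is approached as far as the arm can. A call with a number of a shift or a turn outside -1 to 1 is refused whole. A call with a gripper value outside its range is refused whole. The fingers move at their own pace and stop on an object; "newtons" is the grip in N (left out, the last holds). Time passes only in rows, so rows that do not move let the fingers close. It gives the time, the measured TCP pose, the force, the opening and the grip force at its end, in the units of the state.
- read_state(): the state, without advancing time (a new reading comes with each control period).
- capture(name): name is "scene" or "top" or "wrist"; returns a dict with "color" (420x560x3 uint8, red, green, blue), "K" (3x3 intrinsics, pixels), "T" (4x4, takes a point from camera to world coordinates). Camera axes: x right, y up, looking along -z (the intrinsics and any distortion apply to the point x, -y, -z); pixel columns grow to the right and rows downward; lengths in m; the calibration is good to about 2 mm. The wrist camera is an equidistant fisheye: a pixel r from the principal point sees the ray r / f radians off the axis. A picture is of the moment at which its call begins. There is no depth.
- sign_off(): hands the job in; it is judged then, once.
The state is a dict: "time_s": time; "joint_pos": joint angles; "dq": joint speeds; "tau": joint torques, N m; "tool_pos": TCP position; "tool_rot": TCP orientation; "ft_force": force on the tool from outside, world axes, zero at the start; "wrist_torque": the same for the moment, N m; "opening": finger opening in m; "finger_force": force on a finger pad.
Only numpy, scipy, OpenCV 4.12 (cv2) and the standard library are available. Lean on these libraries where they do the work, as an engineer would, in place of code of your own. Each camera call takes 0.05 s, during which the arm holds its last target. There are 200 camera calls.

## Working session

There is one attempt and no reset: what is moved stays moved. The work goes in short steps, Python scripts to look and compute and a tool call to move; the robot and the scene stay as the last step left them, time stands still between calls to the robot, and variables do not carry over. Pictures are saved under pics/ and viewed, at most 11 in all, crops included, and the job is handed in when it is done.

Besides the shell and the picture viewer there is one more tool, called after "Emit:" in YAML: its name, and indented under it one key for each argument. apply_moves: Moves the arm, as the interface text tells. Its arguments: {"type":"object","properties":{"plan":{"type":"array","items":{"type":"object","properties":{"travel":{"type":"array","items":{"type":"number","minimum":-1,"maximum":1}},"delta_rot":{"type":"array","items":{"type":"number","minimum":-1,"maximum":1}},"jaw":{"type":"number"}}}},"newtons":{"type":"number"}},"required":["plan"]}

```bash
ls; mkdir -p pics; python3 - <<'E'
from bench import *
import cv2,numpy as np
s=read_state();print({k:np.round(v,3).tolist() for k,v in s.items()})
for n in["scene","top"]:
    c=capture(n);cv2.imwrite(f"pics/{n}0.png",c["color"][:,:,::-1]);print(n,c["K"].tolist(),np.round(c["T"],4).tolist())
E
```

```text
pics
{'time_s': 0.0, 'joint_pos': [-1.196, 0.418, -0.01, 1.614, 0.005, 1.111, -0.053], 'dq': [0.001, -0.002, 0.003, -0.0, -0.002, 0.001, -0.0], 'tau': [-0.0, -86.446, 0.679, -43.489, 0.019, 0.008, 0.0], 'tool_pos': [0.253, 0.571, 0.231], 'tool_rot': [-3.14, 0.0, 2.725], 'ft_force': [-0.192, -1.17, 0.203], 'wrist_torque': [0.073, -0.004, -0.007], 'finger_force': 0.0, 'opening': 0.085}
scene [[468.13982429302285, 0.0, 282.30654583741307], [0.0, 468.13982429302285, 198.13025472920484], [0.0, 0.0, 1.0]] [[0.5762, -0.5882, 0.5675, 1.172], [0.8173, 0.4157, -0.399, -0.5269], [-0.0012, 0.6937, 0.7202, 0.8667], [0.0, 0.0, 0.0, 1.0]]
top [[513.6577428028467, 0.0, 277.934343153205], [0.0, 513.6577428028467, 209.1540147297647], [0.0, 0.0, 1.0]] [[-0.0084, 0.9892, -0.1462, 0.3735], [-0.9999, -0.0074, 0.0078, -0.076], [0.0066, 0.1463, 0.9892, 1.3251], [0.0, 0.0, 0.0, 1.0]]
```

View pics/scene0.png

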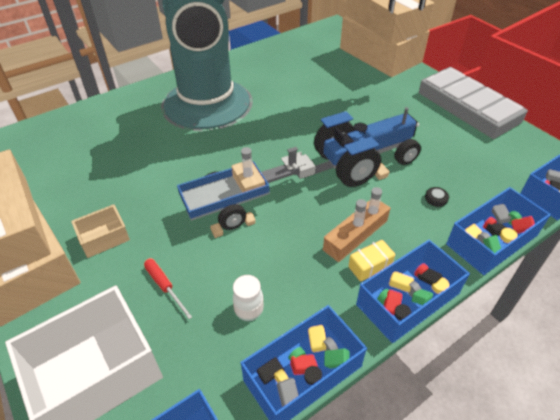

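View pics/top0.png

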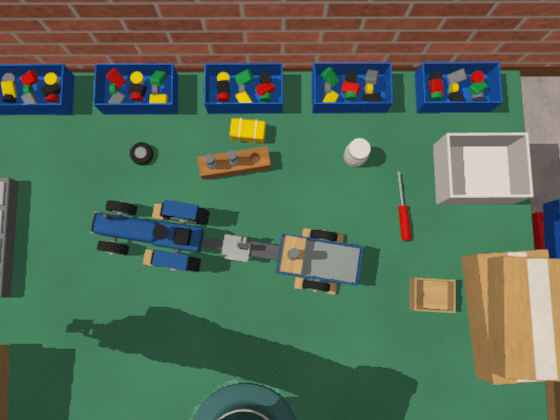

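The scene view shows the trailer tube at about (247,160), latch tab near (293,157) and rack at about (357,228). In the top view the rack spans (198..270, 150..178), with the empty hole at about (255,158), the tube cap at (293,254) and the coupler at (237,247). Next I'll enlarge both.

```bash
python3 - <<'E'
import cv2,numpy as np
t=cv2.imread("pics/top0.png")[135:295,185:385];s=cv2.imread("pics/scene0.png")[135:265,170:400]
a=cv2.resize(t,None,fx=4,fy=4,interpolation=3)[:,:800]
cv2.imwrite("pics/a.png",cv2.resize(t,None,fx=3.75,fy=3.75,interpolation=cv2.INTER_CUBIC));cv2.imwrite("pics/b.png",cv2.resize(s,None,fx=3.4,fy=3.4,interpolation=cv2.INTER_CUBIC))
E
```

```text
(no output)
```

View pics/a.png

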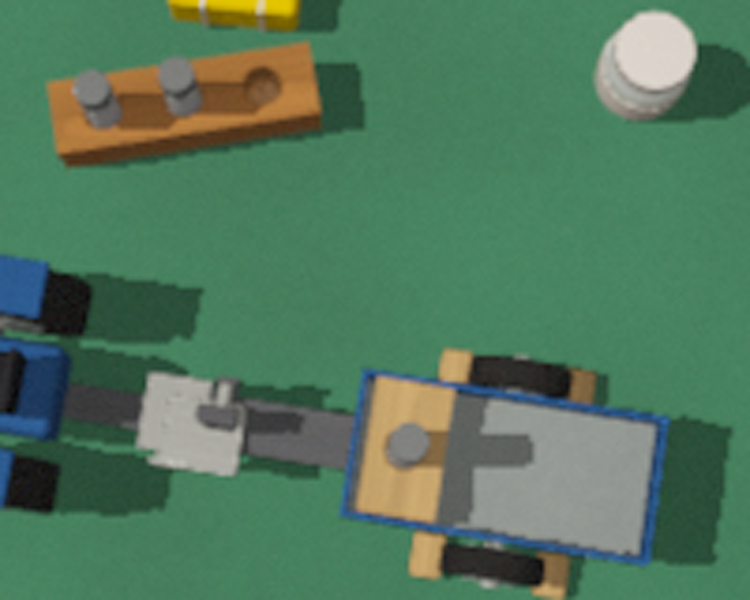

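View pics/b.png

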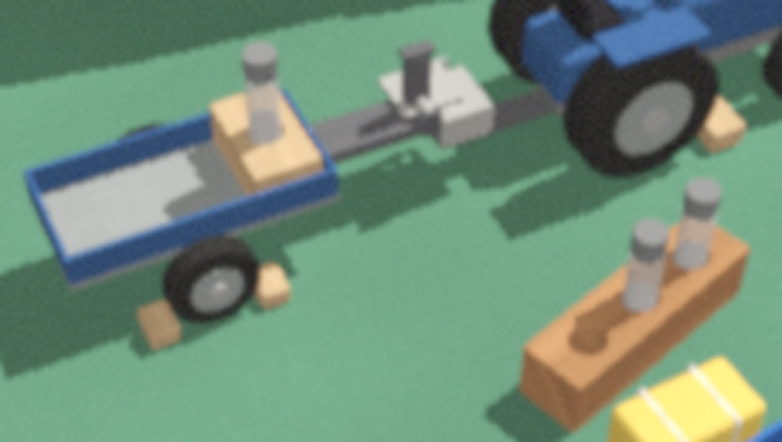

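The crops give these centres. Top view: tube cap (408,445), tab cap (218,414), hole mouth (263,88), spares (92,85) and (178,72). Scene view: tube cap top (260,52), tab top (416,50), hole (588,335).

```bash
cat > h.py <<'E'
from bench import *
import numpy as np,cv2
def ray(c,p):
    K,T=c["K"],c["T"]
    d=np.array([(p[0]-K[0,2])/K[0,0],-(p[1]-K[1,2])/K[1,1],-1.]);return T[:3,3],T[:3,:3]@d
def onz(c,p,z):
    o,d=ray(c,p);return o+d*(z-o[2])/d[2]
E
python3 - <<'E'
from h import *
t=capture("top");s=capture("scene")
A=lambda x,y:(x/3.75+185-.37,y/3.75+135-.37)
B=lambda x,y:(x/3.4+170-.35,y/3.4+135-.35)
for n,a,b,z in[("tube",(408,445),(260,52),.168),("tab",(218,414),(416,50),.129),("hole",(263,88),(588,335),.048),("sp1",(178,70),(650,230),.112),("sp2",(94,85),(703,187),.112)]:
    print(n,np.round(onz(t,A(*a),z)[:2],4),np.round(onz(s,B(*b),z)[:2],4))
c=np.array([onz(t,A(*p),.048) for p in[(48,84),(308,43),(321,121),(62,152)]])[:,:2]
print("rackcorners",c.round(4).tolist(),"mean",c.mean(0)); d=c[0]-c[1]+c[3]-c[2];print("rack y yaw",np.arctan2(-d[0],d[1]), np.linalg.norm(d)/2)
for p,q in[((365,372),(665,418)),((345,515),(645,560))]:
    d=onz(t,A(*p),.08)-onz(t,A(*q),.08);print("trailer yaw",np.arctan2(-d[0],d[1]))
E
```

```text
tube [ 0.4439 -0.1191] [ 0.4476 -0.1191]
tab [ 0.4665 -0.0028] [ 0.4697 -0.0041]
hole [ 0.6943 -0.0281] [ 0.6957 -0.0254]
sp1 [0.6905 0.0245] [0.6883 0.0261]
sp2 [0.681  0.0786] [0.6791 0.0817]
rackcorners [[0.6981, 0.118], [0.7256, -0.0588], [0.6711, -0.0673], [0.6508, 0.1079]] mean [0.68640482 0.0249415 ]
rack y yaw 0.1348563754698948 0.17765556021960893
trailer yaw -0.16050633930356845
trailer yaw -0.15610452917038417
```

Emit:
apply_moves:
  plan:
    - {"travel": [0, 0, -0.1], "delta_rot": [0, 0, 1], "jaw": 1}
    - {"travel": [0, 0, -0.1], "delta_rot": [0, 0, 1], "jaw": 1}
    - {"travel": [0, 0, -0.1], "delta_rot": [0, 0, 1], "jaw": 1}
    - {"travel": [0, 0, -0.1], "delta_rot": [0, 0, 1], "jaw": 1}
    - {"travel": [0, 0, -0.1], "delta_rot": [0, 0, 1], "jaw": 1}
    - {"travel": [0, 0, -0.1], "delta_rot": [0, 0, 1], "jaw": 1}
    - {"travel": [0, 0, -0.1], "delta_rot": [0, 0, 1], "jaw": 1}
    - {"travel": [0, 0, -0.1], "delta_rot": [0, 0, 1], "jaw": 1}

```text
time_s: 1.2
tool_pos: [0.2529, 0.5714, 0.2793]
tool_rot: [-3.141, 0.0, 1.922]
ft_force: [0.3, 0.6, -0.2]
opening: 0.0853
finger_force: 0.0
```

Emit:
apply_moves:
  plan:
    - {"travel": [0, 0, 0], "delta_rot": [0, 0, 1], "jaw": 1}
    - {"travel": [0, 0, 0], "delta_rot": [0, 0, 1], "jaw": 1}
    - {"travel": [0, 0, 0], "delta_rot": [0, 0, 1], "jaw": 1}
    - {"travel": [0, 0, 0], "delta_rot": [0, 0, 1], "jaw": 1}
    - {"travel": [0, 0, 0], "delta_rot": [0, 0, 1], "jaw": 1}
    - {"travel": [0, 0, 0], "delta_rot": [0, 0, 0.1], "jaw": 1}

```text
time_s: 1.95
tool_pos: [0.2529, 0.5715, 0.2791]
tool_rot: [3.142, 0.0, 1.415]
ft_force: [0.0, -0.4, -0.9]
opening: 0.0856
finger_force: 0.0
```

Emit:
apply_moves:
  plan:
    - {"travel": [-0.75, 0.35, 0], "delta_rot": [0, 0, 0], "jaw": 1}
    - {"travel": [-0.75, 0.35, 0], "delta_rot": [0, 0, 0], "jaw": 1}
    - {"travel": [-0.75, 0.35, 0], "delta_rot": [0, 0, 0], "jaw": 1}
    - {"travel": [-0.75, 0.35, 0], "delta_rot": [0, 0, 0], "jaw": 1}
    - {"travel": [-0.75, 0.35, 0], "delta_rot": [0, 0, 0], "jaw": 1}
    - {"travel": [-0.75, 0.35, 0], "delta_rot": [0, 0, 0], "jaw": 1}
    - {"travel": [-0.75, 0.35, 0], "delta_rot": [0, 0, 0], "jaw": 1}
    - {"travel": [-0.75, 0.35, 0], "delta_rot": [0, 0, 0], "jaw": 1}

```text
time_s: 2.95
tool_pos: [0.3633, 0.1882, 0.2794]
tool_rot: [3.141, -0.0, 1.417]
ft_force: [1.7, 0.3, 0.6]
opening: 0.0855
finger_force: 0.0
```

Emit:
apply_moves:
  plan:
    - {"travel": [-0.69, 0.31, 0], "delta_rot": [0, 0, 0], "jaw": 1}
    - {"travel": [-0.69, 0.31, 0], "delta_rot": [0, 0, 0], "jaw": 1}
    - {"travel": [-0.69, 0.31, 0], "delta_rot": [0, 0, 0], "jaw": 1}
    - {"travel": [-0.69, 0.31, 0], "delta_rot": [0, 0, 0], "jaw": 1}
    - {"travel": [-0.69, 0.31, 0], "delta_rot": [0, 0, 0], "jaw": 1}
    - {"travel": [-0.69, 0.31, 0], "delta_rot": [0, 0, 0], "jaw": 1}
    - {"travel": [-0.69, 0.31, 0], "delta_rot": [0, 0, 0], "jaw": 1}
    - {"travel": [0, 0, 0], "delta_rot": [0, 0, 0], "jaw": 1}

```text
time_s: 3.95
tool_pos: [0.4467, -0.1197, 0.2794]
tool_rot: [3.141, 0.002, 1.413]
ft_force: [-0.6, 0.7, -0.1]
opening: 0.0853
finger_force: 0.0
```

```bash
python3 - <<'E'
from h import *
c=capture("wrist");cv2.imwrite("pics/w1.png",c["color"][:,:,::-1]);print(c["K"].tolist(),np.round(c["T"],4).tolist());s=read_state();print(s["tool_pos"],s["joint_pos"])
E
```

```text
[[325.19226210127806, 0.0, 277.8046884067683], [0.0, 325.19226210127806, 207.90300093191883], [0.0, 0.0, 1.0]] [[0.9875, 0.1497, 0.049, 0.4589], [-0.1576, 0.9373, 0.3109, -0.0398], [0.0006, -0.3147, 0.9492, 0.4228], [0.0, 0.0, 0.0, 1.0]]
[ 0.44653607 -0.1179004   0.27921634] [-0.67526385  0.0890919   0.9264401   1.96517336 -0.07776763  1.12416356
  0.12629972]
```

View pics/w1.png

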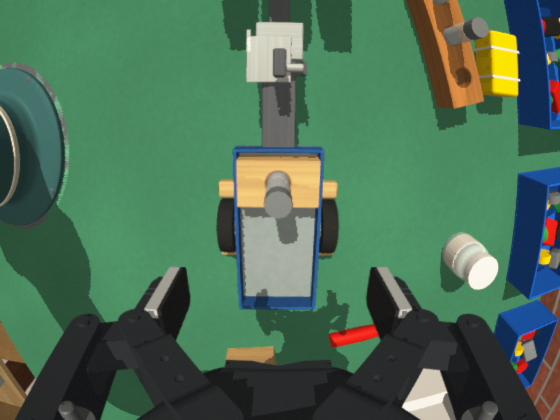

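The wrist view shows the tube's cap top at about (278,202), the tab's top at (280,60), and the empty hole's mouth at (463,77).

```bash
cat >> h.py <<'E'
def wray(c,p):
    K,T=c["K"],c["T"];u=(p[0]-K[0,2])/K[0,0];v=(p[1]-K[1,2])/K[1,1];r=np.hypot(u,v)+1e-9
    d=np.array([u/r*np.sin(r),-v/r*np.sin(r),-np.cos(r)]);return T[:3,3],T[:3,:3]@d
def wz(c,p,z):
    o,d=wray(c,p);return o+d*(z-o[2])/d[2]
E
python3 - <<'E'
from h import *
c=capture("wrist")
for p,z in[((278,202),.168),((280,60),.129),((463,77),.048)]: print(wz(c,p,z).round(4))
im=c["color"][:,:,::-1]
a=cv2.resize(im[150:230,235:325],None,fx=5,fy=5,interpolation=2);b=cv2.resize(im[15:95,235:325],None,fx=5,fy=5,interpolation=2)
d=cv2.resize(im[15:95,425:510],None,fx=4,fy=4,interpolation=2)
cv2.imwrite("pics/w1c.png",cv2.resize(np.hstack([im[150:230,235:315],im[20:100,235:315],im[25:105,420:500]]),None,fx=3.33,fy=3.33,interpolation=2))
E
```

```text
[ 0.4465 -0.1164  0.168 ]
[0.4668 0.001  0.129 ]
[ 0.6963 -0.0257  0.048 ]
```

View pics/w1c.png

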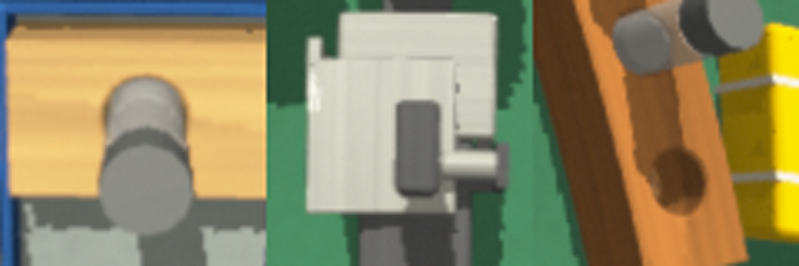

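```bash
python3 - <<'E'
from h import *
c=capture("wrist")
for p,z in[((278.6,206.8),.168),((280.5,62.5),.129),((464.2,79.4),.048)]: print(wz(c,p,z).round(4))
E
```

```text
[ 0.4463 -0.1193  0.168 ]
[ 4.667e-01 -1.000e-04  1.290e-01]
[ 0.6976 -0.0272  0.048 ]
```

Emit:
apply_moves:
  plan:
    - {"travel": [0, 0, 0.5], "jaw": 1}
    - {"travel": [0, 0, 0.5], "jaw": 1}
    - {"travel": [0, 0, 0.5], "jaw": 1}
    - {"travel": [0, 0, 0.5], "jaw": 1}
    - {"travel": [0, 0, 0.4], "jaw": 1}
    - {"travel": [0, 0, 0.27], "jaw": 1}
    - {"travel": [0, 0, 0], "jaw": 0.2}
    - {"travel": [0, 0, 0], "jaw": 0.1}
  newtons: 40

```text
$.plan[0]: bad value
```

Emit:
apply_moves:
  plan:
    - {"travel": [0, 0, 0], "jaw": 0}
    - {"travel": [0, 0, 0], "jaw": 0}
    - {"travel": [0, 0, 0], "jaw": 0}
    - {"travel": [0, 0, 0], "jaw": 0}

```text
$.plan[0]: bad value
```

delta_rot is required in every row.

Emit:
apply_moves:
  plan:
    - {"travel": [0, 0, 0.5], "delta_rot": [0, 0, 0], "jaw": 1}
    - {"travel": [0, 0, 0.5], "delta_rot": [0, 0, 0], "jaw": 1}
    - {"travel": [0, 0, 0.5], "delta_rot": [0, 0, 0], "jaw": 1}
    - {"travel": [0, 0, 0.5], "delta_rot": [0, 0, 0], "jaw": 1}
    - {"travel": [0, 0, 0.4], "delta_rot": [0, 0, 0], "jaw": 1}
    - {"travel": [0, 0, 0.27], "delta_rot": [0, 0, 0], "jaw": 1}
    - {"travel": [0, 0, 0], "delta_rot": [0, 0, 0], "jaw": 0.2}
    - {"travel": [0, 0, 0], "delta_rot": [0, 0, 0], "jaw": 0.1}
  newtons: 40

```text
time_s: 5.1
tool_pos: [0.4471, -0.1167, 0.1199]
tool_rot: [3.141, -0.0, 1.415]
ft_force: [0.4, 0.8, 0.4]
opening: 0.0519
finger_force: 0.0
```

Emit:
apply_moves:
  plan:
    - {"travel": [0, 0, 0], "delta_rot": [0, 0, 0], "jaw": 0}
    - {"travel": [0, 0, 0], "delta_rot": [0, 0, 0], "jaw": 0}
    - {"travel": [0, 0, 0], "delta_rot": [0, 0, 0], "jaw": 0}
    - {"travel": [0, 0, 0], "delta_rot": [0, 0, 0], "jaw": 0}

```text
time_s: 5.6
tool_pos: [0.4472, -0.1168, 0.1198]
tool_rot: [3.14, -0.0, 1.415]
ft_force: [-1.0, 1.0, 8.6]
opening: 0.0228
finger_force: 38.8
```

Emit:
apply_moves:
  plan:
    - {"travel": [0, 0, -0.3], "delta_rot": [0, 0, 0], "jaw": 0}
    - {"travel": [0, 0, -0.5], "delta_rot": [0, 0, 0], "jaw": 0}
    - {"travel": [0, 0, -0.5], "delta_rot": [0, 0, 0], "jaw": 0}
    - {"travel": [0, 0, -0.2], "delta_rot": [0, 0, 0], "jaw": 0}
    - {"travel": [0.3, 0.55, 0], "delta_rot": [0, 0, 0], "jaw": 0}
    - {"travel": [0.3, 0.55, 0], "delta_rot": [0, 0, 0], "jaw": 0}
    - {"travel": [0.3, 0.55, 0], "delta_rot": [0, 0, 0], "jaw": 0}
    - {"travel": [0.3, 0.55, 0], "delta_rot": [0, 0, 0], "jaw": 0}

```text
time_s: 6.6
tool_pos: [0.5891, -0.0654, 0.2084]
tool_rot: [-3.141, -0.0, 1.415]
ft_force: [-0.2, -0.4, -0.7]
opening: 0.0233
finger_force: 39.5
```

Emit:
apply_moves:
  plan:
    - {"travel": [0.3, 0.55, 0], "delta_rot": [0, 0, 0], "jaw": 0}
    - {"travel": [0.3, 0.55, 0], "delta_rot": [0, 0, 0], "jaw": 0}
    - {"travel": [0.3, 0.55, 0], "delta_rot": [0, 0, 0], "jaw": 0}
    - {"travel": [0, 0, 0], "delta_rot": [0, 0, -1], "jaw": 0}
    - {"travel": [0, 0, 0], "delta_rot": [0, 0, -1], "jaw": 0}
    - {"travel": [0, 0, 0], "delta_rot": [0, 0, -0.9], "jaw": 0}
    - {"travel": [0, 0, 0.6], "delta_rot": [0, 0, 0], "jaw": 0}
    - {"travel": [0, 0, 0], "delta_rot": [0, 0, 0], "jaw": 0}

```text
time_s: 7.6
tool_pos: [0.6929, -0.0278, 0.1703]
tool_rot: [-3.137, -0.001, 1.705]
ft_force: [-0.0, -0.5, -0.4]
opening: 0.0225
finger_force: 39.6
```

```bash
python3 - <<'E'
from h import *
s=read_state();print(np.round(s["tool_pos"],4),np.round(s["tool_rot"],4),np.round(s["joint_pos"],3))
t=capture("top")["color"][:,:,::-1][130:190,190:280]
g=capture("scene")["color"][:,:,::-1][170:260,310:410]
w=capture("wrist")["color"][:,:,::-1][60:420:,140:420]
im=np.hstack([cv2.resize(t,(400,267),interpolation=2),cv2.resize(g,(400,360),interpolation=2)[:267]])
w=cv2.resize(w,(400,514))[:330]
gg=cv2.resize(g,(360,324),interpolation=2)
im2=np.zeros((330,400,3),np.uint8);im2[:324,:360]=gg
cv2.imwrite("pics/w2.png",np.vstack([np.hstack([w,im2]),np.hstack([cv2.resize(t,(400,267),interpolation=2),np.zeros((267,400,3),np.uint8)])]))
E
```

```text
[ 0.6929 -0.0278  0.1703] [-3.1369e+00 -8.0000e-04  1.7048e+00] [-0.436  0.689  0.671  1.492 -0.453  1.125  0.457]
```

View pics/w2.png

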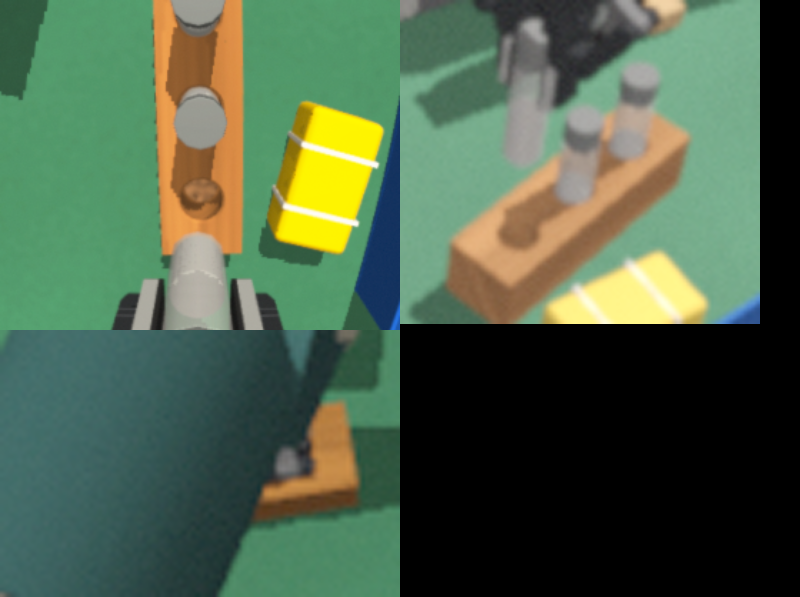

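Wrist crop: hole mouth at (201,198) and the near arc of the tube's underside at (196,233), i.e. centred at about (196,259). In the scene crop the tube's bottom is at about (524,152) and the hole at (519,233).

```bash
python3 - <<'E'
from h import *
c=capture("wrist");s=capture("scene");t=capture("top")
W=lambda x,y:(x*.7+140-.15,y*.7+60-.15);S=lambda x,y:((x-400)/3.6+310-.36,y/3.6+170-.36)
print("hole",wz(c,W(201,198),.048).round(4),onz(s,S(519,232),.048).round(4))
print("tube bottom",[wz(c,W(196,y),.118).round(4) for y in(233,259)],onz(s,S(525,153),.118).round(4))
print("sp mid top",wz(c,W(200,122),.112).round(4))
E
```

```text
hole [ 0.6968 -0.0278  0.048 ] [ 0.6979 -0.0269  0.048 ]
tube bottom [array([ 0.6934, -0.0241,  0.118 ]), array([ 0.6951, -0.0371,  0.118 ])] [ 0.6936 -0.027   0.118 ]
sp mid top [0.6885 0.0259 0.112 ]
```

Emit:
apply_moves:
  plan:
    - {"travel": [0, 0.06, 0.4], "delta_rot": [0, 0, 0], "jaw": 0}
    - {"travel": [0, 0, 0.35], "delta_rot": [0, 0, 0], "jaw": 0}
    - {"travel": [0, 0, 0], "delta_rot": [0, 0, 0], "jaw": 0}

```text
time_s: 8.28
tool_pos: [0.6968, -0.0276, 0.1256]
tool_rot: [-3.138, -0.0, 1.705]
ft_force: [-0.8, 0.4, -0.3]
opening: 0.0227
finger_force: 39.6
```

```bash
python3 - <<'E'
from h import *
s=read_state();print(np.round(s["tool_pos"],4))
g=capture("scene")["color"][:,:,::-1][190:250,320:390]
w=capture("wrist")["color"][:,:,::-1][150:270,230:330]
cv2.imwrite("pics/w3.png",np.hstack([cv2.resize(w,(400,480),interpolation=2),cv2.resize(g,(400,343),interpolation=2)[list(range(343))+[0]*137]]))
E
```

```text
[ 0.6968 -0.0276  0.1256]
```

View pics/w3.png

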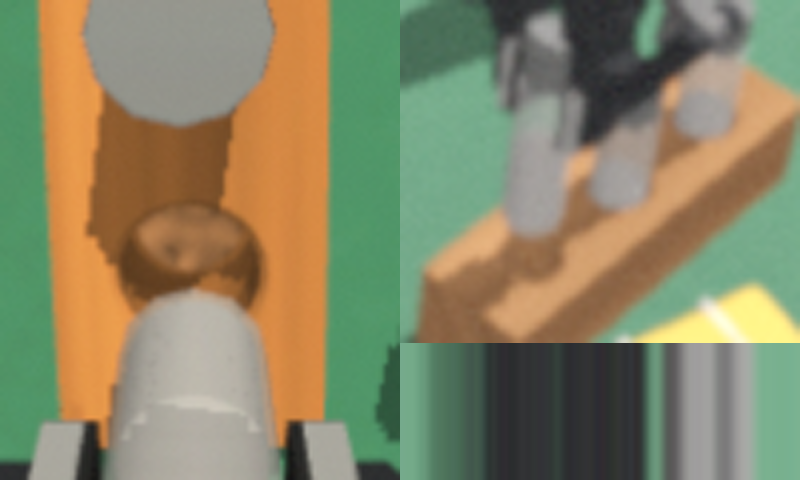

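The hole's +y rim is at (190,202) in the wrist crop and spans x 118 to 262. The +y rim of the tube's underside is at (195,290).

```bash
python3 - <<'E'
from h import *
c=capture("wrist");s=capture("scene");print(c["T"][:3,3])
W=lambda x,y:(x/4+230-.4,y/4+150-.4);S=lambda x,y:((x-400)/5.714+320-.4,y/5.714+190-.4)
print("hole rim",wz(c,W(190,202),.048).round(4),[wz(c,W(x,265),.048).round(4) for x in(118,262)])
for z in(.0736,.065): print("tube rim",wz(c,W(195,290),z).round(4), wz(c,W(195,335),z).round(4),onz(s,S(535,220),z).round(4))
E
```

```text
[0.68690325 0.05199764 0.27153646]
hole rim [ 0.6953 -0.0154  0.048 ] [array([ 0.6839, -0.029 ,  0.048 ]), array([ 0.71  , -0.0255,  0.048 ])]
tube rim [ 0.6972 -0.0224  0.0736] [ 0.6982 -0.0302  0.0736] [ 0.7003 -0.0304  0.0736]
tube rim [ 0.6976 -0.0256  0.065 ] [ 0.6987 -0.0338  0.065 ] [ 0.6952 -0.0251  0.065 ]
```

Emit:
apply_moves:
  plan:
    - {"travel": [0.05, 0, 0.15], "delta_rot": [0, 0, 0], "jaw": 0}
    - {"travel": [0, 0, 0.2], "delta_rot": [0, 0, 0], "jaw": 0}
    - {"travel": [0, 0, 0.07], "delta_rot": [0, 0, 0], "jaw": 0}
    - {"travel": [0, 0, 0.05], "delta_rot": [0, 0, 0], "jaw": 0}
    - {"travel": [0, 0, 0.05], "delta_rot": [0, 0, 0], "jaw": 0}
  newtons: 25

```text
time_s: 9.1
tool_pos: [0.6977, -0.0249, 0.0969]
tool_rot: [3.141, 0.0, 1.705]
ft_force: [-1.0, 0.4, 0.9]
opening: 0.0229
finger_force: 39.7
```

Emit:
apply_moves:
  plan:
    - {"travel": [0, 0, 0.08], "delta_rot": [0, 0, 0], "jaw": 0}
    - {"travel": [0, 0, 0.08], "delta_rot": [0, 0, 0], "jaw": 0}
    - {"travel": [0, 0, 0], "delta_rot": [0, 0, 0], "jaw": 0}

```text
time_s: 9.48
tool_pos: [0.6974, -0.0247, 0.0868]
tool_rot: [-3.141, 0.0, 1.705]
ft_force: [-1.1, -0.4, -0.9]
opening: 0.0227
finger_force: 39.5
```

Emit:
apply_moves:
  plan:
    - {"travel": [0, 0, 0.12], "delta_rot": [0, 0, 0], "jaw": 0}
    - {"travel": [0, 0, 0.1], "delta_rot": [0, 0, 0], "jaw": 0}
    - {"travel": [0, 0, 0.08], "delta_rot": [0, 0, 0], "jaw": 0}
    - {"travel": [0, 0, 0], "delta_rot": [0, 0, 0], "jaw": 0}

```text
time_s: 9.98
tool_pos: [0.6974, -0.0247, 0.0688]
tool_rot: [-3.141, 0.0, 1.705]
ft_force: [-1.9, -0.6, -2.0]
opening: 0.0227
finger_force: 39.4
```

Emit:
apply_moves:
  plan:
    - {"travel": [0, 0, 0.04], "delta_rot": [0, 0, 0], "jaw": 0}
    - {"travel": [0, 0, 0.02], "delta_rot": [0, 0, 0], "jaw": 0}

```text
time_s: 10.22
tool_pos: [0.6976, -0.0249, 0.0659]
tool_rot: [3.141, 0.0, 1.705]
ft_force: [-8.4, 0.4, 15.1]
opening: 0.0227
finger_force: 41.2
```

Emit:
apply_moves:
  plan:
    - {"travel": [0, 0, -0.01], "delta_rot": [0, 0, 0], "jaw": 0.5}
    - {"travel": [0, 0, 0], "delta_rot": [0, 0, 0], "jaw": 0.8}
    - {"travel": [0, 0, 0], "delta_rot": [0, 0, 0], "jaw": 1}
    - {"travel": [0, 0, 0], "delta_rot": [0, 0, 0], "jaw": 1}
    - {"travel": [0, 0, -0.3], "delta_rot": [0, 0, 0], "jaw": 1}
    - {"travel": [0, 0, -0.6], "delta_rot": [0, 0, 0], "jaw": 1}
    - {"travel": [0, 0, -0.8], "delta_rot": [0, 0, 0], "jaw": 1}
    - {"travel": [0, 0, -0.8], "delta_rot": [0, 0, 0], "jaw": 1}

```text
time_s: 11.22
tool_pos: [0.6975, -0.0249, 0.2192]
tool_rot: [3.141, 0.0, 1.705]
ft_force: [0.8, -0.3, -0.4]
opening: 0.0854
finger_force: 0.0
```

```bash
python3 - <<'E'
from h import *
g=capture("scene")["color"][:,:,::-1][160:260,300:400]
w=capture("wrist")["color"][:,:,::-1][60:420,180:400]
cv2.imwrite("pics/w4.png",np.hstack([cv2.resize(w,(367,600),interpolation=2),cv2.resize(g,(420,600),interpolation=2)]))
E
```

```text
(no output)
```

View pics/w4.png

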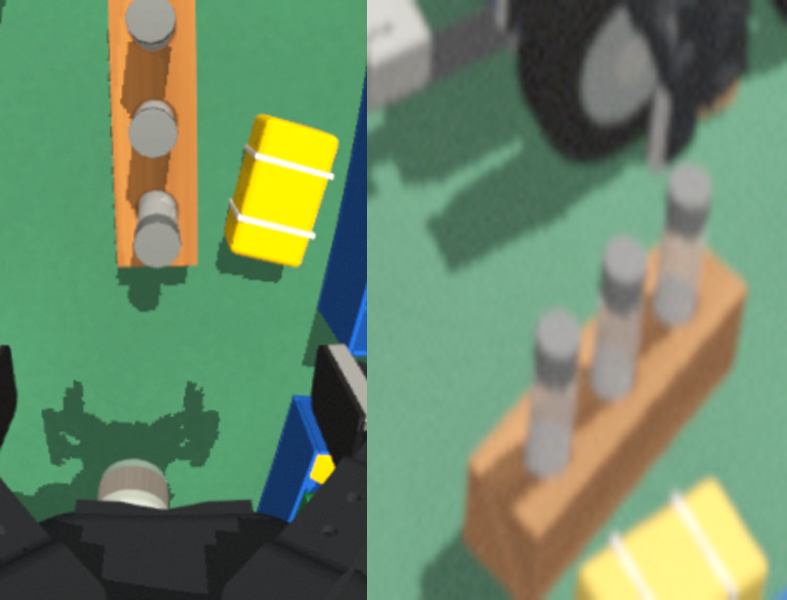

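The tube stands at the same depth as its neighbours, at (156,240) in the wrist crop and (557,330) in the scene crop. Next I move over the latch tab.

Emit:
apply_moves:
  plan:
    - {"travel": [0, 0, -0.3], "delta_rot": [0, 0, 1], "jaw": 1}
    - {"travel": [0, 0, -0.1], "delta_rot": [0, 0, 1], "jaw": 1}
    - {"travel": [0, 0, 0], "delta_rot": [0, 0, 0.9], "jaw": 1}
    - {"travel": [-0.04, -0.7, 0], "delta_rot": [0, 0, 0], "jaw": 1}
    - {"travel": [-0.04, -0.8, 0], "delta_rot": [0, 0, 0], "jaw": 1}
    - {"travel": [-0.04, -0.8, 0], "delta_rot": [0, 0, 0], "jaw": 1}
    - {"travel": [-0.04, -0.8, 0], "delta_rot": [0, 0, 0], "jaw": 1}
    - {"travel": [-0.06, -0.74, 0], "delta_rot": [0, 0, 0], "jaw": 1}

```text
time_s: 12.32
tool_pos: [0.4664, -0.002, 0.2405]
tool_rot: [3.142, -0.001, 1.415]
ft_force: [0.4, 0.5, 0.6]
opening: 0.0852
finger_force: 0.0
```

Emit:
apply_moves:
  plan:
    - {"travel": [0, 0, 0.5], "delta_rot": [0, 0, 0], "jaw": 1}
    - {"travel": [0, 0, 0], "delta_rot": [0, 0, 0], "jaw": 1}

```text
time_s: 12.58
tool_pos: [0.4671, -0.0019, 0.2101]
tool_rot: [-3.14, -0.0, 1.415]
ft_force: [0.6, -0.0, 0.8]
opening: 0.0855
finger_force: 0.0
```

```bash
python3 - <<'E'
from h import *
s=read_state();print(np.round(s["tool_pos"],4),np.round(s["tool_rot"],4),np.round(s["joint_pos"],3))
c=capture("wrist")
cv2.imwrite("pics/w5.png",cv2.resize(c["color"][:,:,::-1][120:320,180:380],(600,600),interpolation=2))
E
```

```text
[ 0.4671 -0.0019  0.2101] [-3.1402e+00 -1.0000e-04  1.4148e+00] [-0.865  0.226  0.915  2.037 -0.216  0.978  0.004]
```

View pics/w5.png

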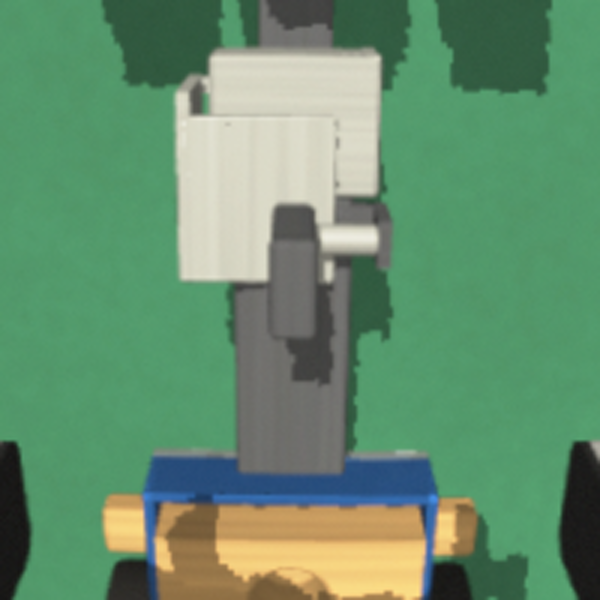

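The cap's top face spans x 270 to 316 and y 240 to 338 in the crop, so its centre is at pixel (277.4,216).

```bash
python3 - <<'E'
from h import *
print(wz(capture("wrist"),(277.4,216),.129).round(4))
E
```

```text
[ 0.4672 -0.0023  0.129 ]
```

Emit:
apply_moves:
  plan:
    - {"travel": [0, 0, 0.5], "delta_rot": [0, 0, 0], "jaw": 1}
    - {"travel": [0, 0, 0.5], "delta_rot": [0, 0, 0], "jaw": 1}
    - {"travel": [0, 0, 0.5], "delta_rot": [0, 0, 0], "jaw": 1}
    - {"travel": [0, 0, 0.48], "delta_rot": [0, 0, 0], "jaw": 1}
    - {"travel": [0, 0, 0], "delta_rot": [0, 0, 0], "jaw": 0.5}
    - {"travel": [0, 0, 0], "delta_rot": [0, 0, 0], "jaw": 0.25}
    - {"travel": [0, 0, 0], "delta_rot": [0, 0, 0], "jaw": 0.1}
    - {"travel": [0, 0, 0], "delta_rot": [0, 0, 0], "jaw": 0}
  newtons: 60

```text
time_s: 13.68
tool_pos: [0.4677, -0.0017, 0.0921]
tool_rot: [-3.141, -0.001, 1.415]
ft_force: [-45.6, 6.9, 31.4]
opening: 0.0124
finger_force: 23.4
```

Emit:
apply_moves:
  plan:
    - {"travel": [0, 0, 0], "delta_rot": [0, 0, 0], "jaw": 0}
    - {"travel": [0, 0, 0], "delta_rot": [0, 0, 0], "jaw": 0}
    - {"travel": [0, 0, 0], "delta_rot": [0, 0, 0], "jaw": 0}

```text
time_s: 14.05
tool_pos: [0.4669, -0.0016, 0.0922]
tool_rot: [-3.139, -0.001, 1.415]
ft_force: [-14.8, 2.1, 25.5]
opening: 0.0113
finger_force: 58.4
```

Emit:
apply_moves:
  plan:
    - {"travel": [0, -0.06, 0], "delta_rot": [0, 0, 0], "jaw": 0}
    - {"travel": [0, -0.08, 0], "delta_rot": [0, 0, 0], "jaw": 0}
    - {"travel": [0, -0.08, 0], "delta_rot": [0, 0, 0], "jaw": 0}
    - {"travel": [0, -0.08, 0], "delta_rot": [0, 0, 0], "jaw": 0}
    - {"travel": [0, 0, 0], "delta_rot": [0, 0, 0], "jaw": 0}
    - {"travel": [0, 0, 0], "delta_rot": [0, 0, 0], "jaw": 0}

```text
time_s: 14.8
tool_pos: [0.4515, 0.001, 0.0923]
tool_rot: [3.139, -0.001, 1.415]
ft_force: [5.9, 0.7, 4.7]
opening: 0.0116
finger_force: 58.8
```

Emit:
apply_moves:
  plan:
    - {"travel": [0, -0.035, 0], "delta_rot": [0, 0, 0], "jaw": 0}
    - {"travel": [0, 0, 0], "delta_rot": [0, 0, 0], "jaw": 0}

```text
time_s: 15.05
tool_pos: [0.4494, 0.0014, 0.0923]
tool_rot: [3.138, -0.001, 1.415]
ft_force: [7.3, 1.0, 5.0]
opening: 0.0113
finger_force: 58.8
```

Emit:
apply_moves:
  plan:
    - {"travel": [-0.023, 0, -0.08], "delta_rot": [0, 0.25, 0], "jaw": 0}
    - {"travel": [-0.023, 0, -0.08], "delta_rot": [0, 0.25, 0], "jaw": 0}
    - {"travel": [-0.023, 0, -0.08], "delta_rot": [0, 0.25, 0], "jaw": 0}

```text
time_s: 15.42
tool_pos: [0.4482, -0.0032, 0.1064]
tool_rot: [3.139, -0.076, 1.415]
ft_force: [7.3, -0.6, -2.9]
opening: 0.0114
finger_force: 59.3
```

Emit:
apply_moves:
  plan:
    - {"travel": [-0.023, 0, -0.08], "delta_rot": [0, 0.25, 0], "jaw": 0}
    - {"travel": [-0.023, 0, -0.08], "delta_rot": [0, 0.25, 0], "jaw": 0}
    - {"travel": [-0.023, 0, -0.08], "delta_rot": [0, 0.25, 0], "jaw": 0}
    - {"travel": [-0.023, 0, -0.08], "delta_rot": [0, 0.25, 0], "jaw": 0}
    - {"travel": [-0.023, 0, -0.08], "delta_rot": [0, 0.25, 0], "jaw": 0}
    - {"travel": [-0.023, 0, -0.08], "delta_rot": [0, 0.25, 0], "jaw": 0}
    - {"travel": [0, 0, 0], "delta_rot": [0, 0, 0], "jaw": 0}
    - {"travel": [0, 0, 0], "delta_rot": [0, 0, 0], "jaw": 0}

```text
time_s: 16.42
tool_pos: [0.446, -0.0158, 0.1335]
tool_rot: [3.14, -0.224, 1.414]
ft_force: [5.4, -3.3, -5.3]
opening: 0.0112
finger_force: 59.2
```

Emit:
apply_moves:
  plan:
    - {"travel": [0, 0, 0], "delta_rot": [0, 0, 0], "jaw": 0}
    - {"travel": [0, 0, 0], "delta_rot": [0, 0, 0], "jaw": 0}
    - {"travel": [0, 0, 0], "delta_rot": [0, 0, 0], "jaw": 0}
    - {"travel": [0, 0, 0], "delta_rot": [0, 0, 0], "jaw": 0}

```text
time_s: 16.92
tool_pos: [0.446, -0.0158, 0.1334]
tool_rot: [3.14, -0.224, 1.414]
ft_force: [6.1, -3.7, -5.6]
opening: 0.0115
finger_force: 59.1
```

```bash
python3 - <<'E'
from h import *
t=capture("top")["color"][:,:,::-1][130:290,190:380]
g=capture("scene")["color"][:,:,::-1][135:255,220:400]
cv2.imwrite("pics/end.png",np.vstack([cv2.resize(g,(450,300),interpolation=2),cv2.resize(t[:126],(450,298),interpolation=2)]))
E
```

```text
(no output)
```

View pics/end.png

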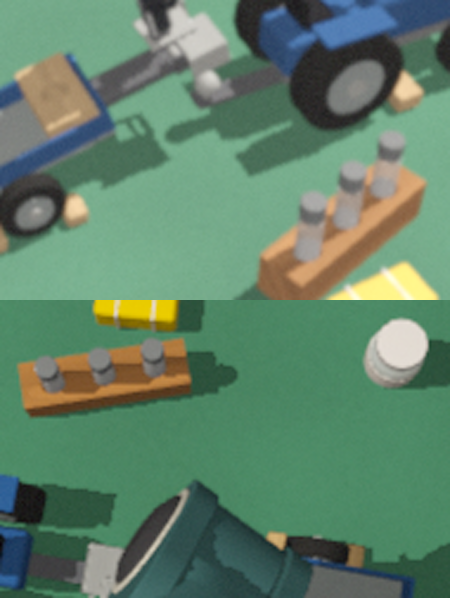

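The coupler is raised off the ball, which is now visible at (207,85), and is still held. The three tubes stand in the rack and everything is at rest, so I'm handing it in.

```bash
python3 -c "
from bench import *
print(sign_off())"
```

```text
the job is handed in; nothing more can be done
None
```

The job is handed in, though `sign_off()` gave no verdict: the screw tube stands home in the rack's empty hole, the latch was pulled about 17 mm with the tongue down, and the tongue is held at about 0.22 rad, coupler nearly 5 cm up.

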